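Stand the fallen tube back in the row and close the row stop

TASK

One of the three square tubes in the lane has fallen over: stand it on its end in the lane's channel again, next to its two standing neighbours, which stay standing where they are, and let go of it. Then squeeze the row stop's black latch tab against the post beside it and slide the stop towards the tubes until it latches in the next notch and is let go, so that all three tubes stand upright between the stop and the end plate.

Things in the scene. Friction and masses are not known exactly. Their poses are not given: they have to be found in the camera images.
- lane: fixed lane, a base plate 150 x 460 mm, 5 mm thick (x -87 to +63, y -220 to +240 mm in its frame). Origin on the table under the lane's middle line; y runs along the lane from the end plate towards the sliding row stop, x across the lane, z up
- channel (a point): point on the channel floor (5 mm above the table) on the lane's middle line, above the lane's origin; axes as the lane's. The channel is 40 mm wide, between two guide strips 12 mm wide and 4 mm high (inner sides at x -20 and +20 mm)
- end_plate (a point): top of the end plate's inner face, lane y -185 mm; the plate is 80 mm wide, top 60 mm above the table
- rack_notch (a point): top edge of the notch that the stop must be slid to (lane x -68, y 70, z 22 mm). The rack is a bar at lane x -82 to -68 mm, y 45 to 205 mm, with one notch here and one 110 mm further from the end plate, where the stop starts
- fallen_post: the fallen tube, lying lengthwise in the channel between the neighbours and the row stop: square steel tube, 29 x 29 mm in section, 120 mm long, about 0.17 kg, open ends, 3 mm wall. Its own y axis runs along it; either end may be the foot. Origin at the middle of one long side
- fallen_post_mid (a point): centre of the fallen tube (its axes are those of the tube: y along it); 14.5 mm above the channel floor when lying, 60 mm above it when standing
- post_a: standing neighbour next to the end plate: square steel tube, 29 x 29 mm in section, 120 mm long, about 0.17 kg, open ends, 3 mm wall. Its own y axis runs along it; either end may be the foot. Origin at the middle of one long side
- post_a_mid (a point): centre of that tube
- post_b: standing neighbour nearer to the fallen tube: square steel tube, 29 x 29 mm in section, 120 mm long, about 0.17 kg, open ends, 3 mm wall. Its own y axis runs along it; either end may be the foot. Origin at the middle of one long side
- post_b_mid (a point): centre of that tube
- row_stop (a joint): travel of the row stop towards the end plate, m: 0 in the first notch (start), 0.110 in the next notch (its face is at lane y 150 mm minus the travel). Ends at -0.003 and 0.113. With the tooth in a notch it has about 1.5 mm of play and cannot slide; with the tab squeezed it slides with about 2 to 3 N
- latch_tab (a joint): how far the latch tab is pressed, m: 0 released, 0.006 fully. It moves in the lane's +x direction against a spring of 3 to 6 N; the tooth is 4 mm deep in the notch, so it is free beyond about 0.004. Let go between notches, the tooth rides on the rack and snaps into the next notch
- stop_grip (a point): middle of the row stop's grip, 65 mm above the table, 30 mm behind the stop's face; axes as the lane's. Across the lane it is a black latch tab (outer face at x -19 mm, 24 mm long) and a fixed grey post (outer face at x +19 mm, 30 mm long), 16 mm apart inside, tops at z 85 mm. Pinch both from above along x: 38 mm wide released, 32 mm pressed
- stop_face (a point): middle of the upright face plate of the row stop, 80 mm wide, from z 13 to 63 mm, on the side of the tubes

How it is judged:
By the outcome, as a careful person would: the job done as asked, in the order asked, and still so for the second after the job is handed in, with the robot touching nothing.
It also fails if it takes over 64 s, if anything falls off the work surface, if the arm or the gripper's body presses on something with over 40 N, if the wrist force passes 120 N, or if a joint passes its speed limit or range.

ROBOT

A 7-joint arm with a two-finger parallel gripper is mounted at the origin on the work surface; the furniture and walls round the work are solid. World frame = base frame: x ahead of the robot, y to its left, z up, the work surface at z = 0. Lengths are in m, angles in rad, forces in N, time in s.
With the tool pointing down it reaches from about 0.425 to 0.925 m from the base axis. Payload 6.8 kg.
Tool frame: the origin (TCP) lies on the centre line of the jaws, within the pads' length; the fingertips stand 14 mm ahead of it and the grasp point (between the pads) lies 5 mm behind it (bot.finger_overhang is the distance from the TCP to the fingertips, in m); z points along the fingers, y is the line along which they close (so a half turn about z gives the same grasp; the last joint's range is limited). The gripper opens to 85 mm and grips with 20 to 120 N. Pads are 22 mm wide; open, the fingers measure 114 mm over their backs; the gripper's body (76 mm by 85 mm) begins 54 mm behind the grasp point. The pads swing forward as they close: fully open they stand 13 mm farther back than shut.
Start: joints at [1.209, 0.477, 0.022, 1.555, -0.011, 1.109, -0.083], TCP at [0.169, -0.653, 0.245] pointing down, gripper open.
Joint ranges: [-2.96, 2.96], [-0.34, 2.1], [-1.41, 1.46], [0.24, 2.44], [-1.37, 4.51], [0.17, 1.92], [-2.96, 2.96]. Speed limits (rad/s): [2.39, 2.39, 3.14, 3.14, 3.14, 3.14, 3.14].

INTERFACE

Orientations are given as a unit quaternion [w, x, y, z].
In Python, from station import bot gives the robot as it stands.
- The arm moves only by the shell command python3 -m inch 'ROWS' [OPENING] [FORCE]. ROWS is JSON, a list of rows, each a list of 4 numbers: the shift along the tool's x, y, z in m, then the turn about the tool's z in degrees. A call has 1 to 12 rows; each row shifts and turns the commanded pose from where the row before left it, along the tool's axes as they then stand; what a row does not reach is not made up. A row lasts 1/10 s, in which the tool goes at most 50 mm and 8.59 degrees, less where a joint would pass 70% of its speed; a pose out of reach is approached as far as the arm can. A call is refused whole if a number of a shift passes 0.05 or a number of a turn 8.59, either way. A call with a gripper value outside its range is refused whole. OPENING is the finger opening in m, from 0 to 0.0854, set as the call begins (- or left out, the last holds). The fingers move at their own pace and stop on an object; FORCE is the grip in N (left out, the last holds). Time passes only in rows, so rows that do not move let the fingers close. It gives the time, the measured TCP pose, the force, the opening and the grip force at its end, in the units of the state.
- bot.get_obs(): the state, without advancing time (a new reading comes with each control period).
- bot.read_camera(name): name is "scene" or "top" or "wrist"; returns a dict with "color" (480x640x3 uint8, red, green, blue), "mtx" (3x3 intrinsics, pixels), "dist_coeffs" ([k1, k2, p1, p2, k3] as OpenCV has them; the pictures are not rectified), "world_from_camera" (4x4, takes a point from camera to world coordinates); the wrist camera has in their place "hand_eye" (4x4, takes a point from camera to tool coordinates, whose origin is the TCP and whose axes are the flange's). Camera axes: x right, y up, looking along -z (the intrinsics and any distortion apply to the point x, -y, -z); pixel columns grow to the right and rows downward; lengths in m; the calibration is good to about 2 mm. A picture is of the moment at which its call begins: read the wrist's pose just before it. There is no depth.
- bot.hand_in(): hands the job in; it is judged then, once.
The state is a dict: "t": time; "q": joint angles; "joint_vel": joint speeds; "joint_torque": joint torques, N m; "eef_pos": TCP position; "tool_rot": TCP orientation; "contact_force": force on the tool from outside, world axes, zero at the start; "torque": the same for the moment, N m; "gripper_width": opening from 0.0 (shut) to 1.0 (fully open); "grasp_force": force on a finger pad.
Only numpy, scipy, OpenCV 4.12 (cv2) and the standard library are available. Lean on these libraries where they do the work, as an engineer would, in place of code of your own. Each camera call takes 0.05 s, during which the arm holds its last target. There are 200 camera calls.

## Working session

There is one attempt and no reset: what is moved stays moved. The work goes in short steps, Python scripts to look and compute and a shell command to move; the robot and the scene stay as the last step left them, time stands still between calls to the robot, and variables do not carry over. Pictures are saved under pics/ and viewed, at most 10 in all, crops included, and the job is handed in when it is done.

```bash
mkdir -p pics; ls; cat > h.py <<'E'
import numpy as np, cv2
from station import bot
from scipy.spatial.transform import Rotation as R
def tool():
    o=bot.get_obs(); T=np.eye(4); q=o["tool_rot"]; T[:3,:3]=R.from_quat([q[1],q[2],q[3],q[0]]).as_matrix(); T[:3,3]=o["eef_pos"]; return T
def cam(n,f=None):
    T=tool(); c=bot.read_camera(n)
    c["W"]=np.array(c["world_from_camera"]) if n!="wrist" else T@np.array(c["hand_eye"])
    if f: cv2.imwrite("pics/"+f,c["color"][:,:,::-1])
    return c
def ray(c,uv):
    p=cv2.undistortPoints(np.array([[uv]],float),np.array(c["mtx"]),np.array(c["dist_coeffs"]))[0,0]
    return c["W"][:3,3], c["W"][:3,:3]@np.array([p[0],-p[1],-1])
def onz(c,uv,z):
    o,d=ray(c,uv); return o+d*(z-o[2])/d[2]
def px(c,P):
    p=np.linalg.inv(c["W"])@np.append(P,1)
    return cv2.projectPoints(np.array([[p[0],-p[1],-p[2]]]),np.zeros(3),np.zeros(3),np.array(c["mtx"]),np.array(c["dist_coeffs"]))[0][0,0]
def rel(P):
    return np.linalg.inv(tool())@np.append(P,1)
E
python3 - <<'E'
from h import *
for n in("scene","top"):
    c=cam(n,n+"1.png"); print(n,c["W"].round(3).tolist())
o=bot.get_obs(); print({k:np.round(v,3).tolist() for k,v in o.items()}); print(tool().round(3))
E
```

```text
pics
scene [[0.792, 0.263, -0.55, 0.042], [-0.61, 0.347, -0.712, -0.595], [0.004, 0.9, 0.436, 0.453], [0.0, 0.0, 0.0, 1.0]]
top [[0.009, 0.99, -0.144, 0.391], [-1.0, 0.012, 0.015, 0.029], [0.017, 0.144, 0.989, 0.955], [0.0, 0.0, 0.0, 1.0]]
{'t': 0.1, 'q': [1.209, 0.478, 0.022, 1.556, -0.011, 1.109, -0.083], 'joint_vel': [-0.001, -0.004, -0.001, -0.003, -0.001, 0.001, 0.0], 'joint_torque': [0.005, -59.775, 1.614, -28.195, 0.013, 0.005, 0.0], 'eef_pos': [0.169, -0.653, 0.244], 'tool_rot': [-0.001, 0.992, 0.127, -0.0], 'contact_force': [0.069, -0.263, -0.415], 'torque': [0.006, 0.02, 0.033], 'grasp_force': 0.0, 'gripper_width': 1.0}
[[ 0.968  0.251 -0.001  0.169]
 [ 0.251 -0.968  0.002 -0.653]
 [-0.    -0.002 -1.     0.244]
 [ 0.     0.     0.     1.   ]]
```

View pics/scene1.png

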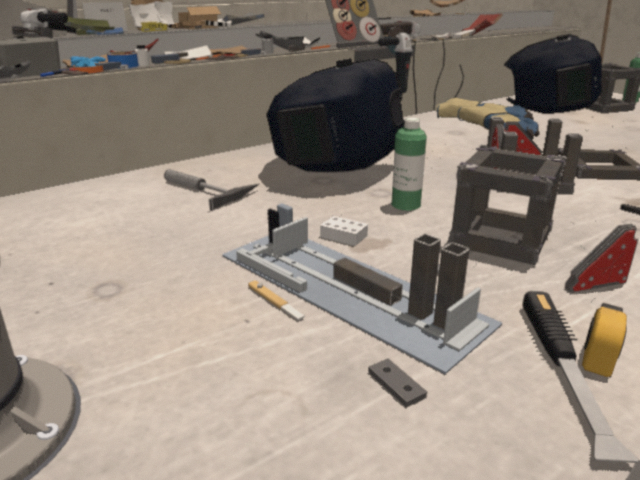

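View pics/top1.png

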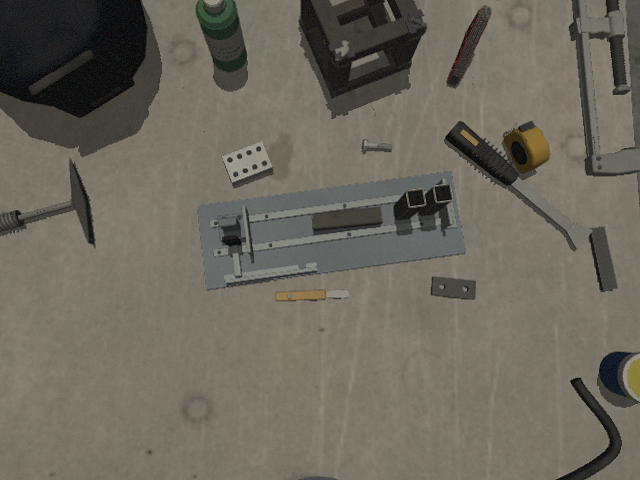

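The scene picture shows the lane with the stop on the left (280,230), the fallen tube at (368,280), and two standing tubes at (425,275) and (452,285). In the top picture the lane corners are near (198,205), (452,171), (465,253) and (206,290), the stop face is near column 250, and the tube spans columns 312–382.

```bash
cat > m.py <<'E'
from h import *
def quad(c):
    im=c["color"].astype(int); m=((im[...,2]-im[...,0])>8).astype(np.uint8)
    return im,m
L=np.array([[63,-220],[63,240],[-87,240],[-87,-220]])/1000.  # lane corners
E
python3 - <<'E'
from m import *
for n,s in(("top",[(452,171),(198,205),(206,290),(465,253)]),("scene",[(500,322),(290,222),(223,255),(447,370)])):
    c=cam(n); im,m=quad(c)
    m[:, :]=cv2.morphologyEx(m,cv2.MORPH_CLOSE,np.ones((9,9)))
    k,lab,st,ce=cv2.connectedComponentsWithStats(m)
    i=lab[(262 if n=="top" else 300),(400 if n=="top" else 350)]; i=i or 1+np.argmax(st[1:,4])
    q=cv2.convexHull(np.argwhere(lab==i)[:,::-1].astype(np.int32))
    print(n,st[i], cv2.approxPolyDP(q,6,True)[:,0].tolist())
    P=np.array([onz(c,u,.005)[:2] for u in s])
    a=L-L.mean(0); b=P-P.mean(0); th=np.arctan2((a[:,0]*b[:,1]-a[:,1]*b[:,0]).sum(),(a*b).sum())
    Rm=np.array([[np.cos(th),-np.sin(th)],[np.sin(th),np.cos(th)]]); t=P.mean(0)-Rm@L.mean(0)
    print(np.degrees(th),t,((P-L@Rm.T-t)*1000).round(1).tolist())
E
```

```text
top [  43    0  102   61 2074] [[143, 14], [140, 57], [60, 60], [43, 38], [55, 15], [102, 0], [138, 0]]
8.49794501484236 [ 0.54819226 -0.02839609] [[0.5, -1.3], [0.4, -1.6], [-1.3, 0.8], [0.4, 2.1]]
scene [ 269   71  133  100 6014] [[401, 126], [371, 163], [316, 170], [279, 154], [269, 118], [275, 98], [288, 90], [389, 71]]
7.614376475642206 [ 0.55772778 -0.02341643] [[-5.4, 0.3], [15.2, 15.1], [-11.2, -11.3], [1.3, -4.1]]
```

```bash
cat >> m.py <<'E'
TH=np.radians(8.5); T0=np.array([.5482,-.0284])
Rm=np.array([[np.cos(TH),-np.sin(TH)],[np.sin(TH),np.cos(TH)]])
def w(x,y,z): return np.append(Rm@np.array([x,y])+T0,z)
def l(P): return np.append(Rm.T@(np.array(P[:2])-T0),P[2])
def lc(c,uv,z): return (l(onz(c,uv,z))*1000).round(1)
E
python3 - <<'E'
from m import *
c=cam("top")
for uv,z in(((313,213),.034),((382,209),.034),((382,225),.034),((313,230),.034),((408,192),.125),((424,190),.125),((433,186),.125),((450,184),.125)): print(uv,lc(c,uv,z))
P=w(0,-.04,.25); print(P, rel(P))
T=tool(); print(np.degrees(np.arctan2(T[1,0],T[0,0])))
E
```

```text
(313, 213) [16.1 39.2 34. ]
(382, 209) [  6.8 -80.3  34. ]
(382, 225) [-20.9 -75.9  34. ]
(313, 230) [-13.3  43.3  34. ]
(408, 192) [  12.8 -109.1  125. ]
(424, 190) [  12.6 -134.5  125. ]
(433, 186) [  17.  -149.6  125. ]
(450, 184) [  16.5 -176.5  125. ]
[ 0.55411238 -0.06796063  0.25      ] [ 0.51931872 -0.46986086 -0.00482003  1.        ]
14.542407648616253
```

```bash
python3 -m inch '[[0.035,-0.031,0,0],[0.035,-0.031,0,0],[0.035,-0.031,0,0],[0.035,-0.031,0,0],[0.035,-0.031,0,0],[0.035,-0.031,0,0],[0.035,-0.031,0,0],[0.035,-0.031,0,0],[0.035,-0.031,0,0],[0.035,-0.031,0,0],[0.035,-0.031,0,0],[0.035,-0.031,0,0]]'
python3 -m inch '[[0.033,-0.033,0,0],[0.033,-0.033,0,0],[0.033,-0.032,0,0],[0,0,0,-8.4],[0,0,0,-8.4],[0,0,0,-8.4],[0,0,0,-8.4],[0,0,0,-8.4],[0,0,0,-8.4],[0,0,0,-8.4]]'
python3 -m inch '[[0,0,0,-8.4],[0,0,0,-8.4],[0,0,0,-8.4],[0,0,0,0],[0,0,0,0],[0,0,0,0]]' 0.06
python3 - <<'E'
from m import *
T=tool(); print(np.degrees(np.arctan2(T[1,0],T[0,0])), l(T[:3,3])*1000)
cam("wrist","w1.png")
E
```

```text
t: 1.45
eef_pos: [0.4834, -0.1862, 0.2456]
tool_rot: [0.0, 0.992, 0.126, 0.0]
contact_force: [1.1, -0.6, 0.3]
gripper_width: 1.003
grasp_force: 0.0
t: 2.45
eef_pos: [0.5538, -0.0683, 0.2453]
tool_rot: [0.0, 0.8, 0.6, -0.0]
contact_force: [-0.4, -0.4, -0.4]
gripper_width: 1.0
grasp_force: 0.0
t: 3.05
eef_pos: [0.5538, -0.0682, 0.2453]
tool_rot: [0.0, 0.654, 0.757, -0.0]
contact_force: [0.0, 0.5, 0.3]
gripper_width: 0.7
grasp_force: 0.0
98.36464275850686 [ -0.31830603 -40.23785105 245.30588825]
```

View pics/w1.png

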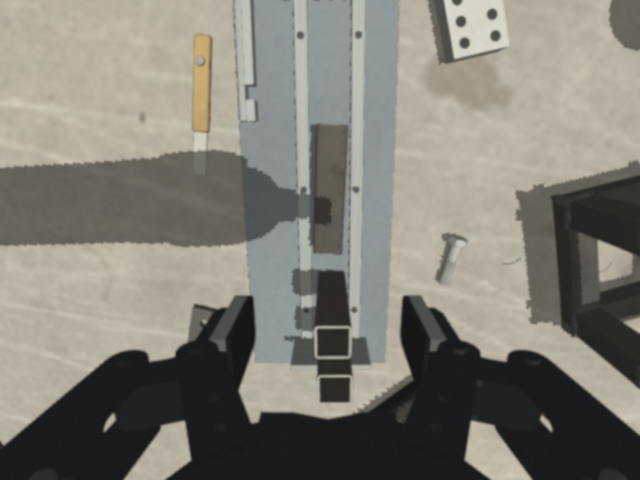

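Wrist view: tube top face from (313,125)–(348,125) to (315,253)–(342,253), guide strips at columns ~302 and ~358, rack notch near (247,92), and the standing tubes' tops at (333,343) and (335,388).

```bash
python3 - <<'E'
from m import *
c=cam("wrist")
for n,uv,z in(("tube",(314,125),.034),("tube",(348,125),.034),("tube",(342,253),.034),("tube",(316,253),.034),("inL",(307,30),.009),("inL",(308,170),.009),("inR",(354,30),.009),("inR",(350,190),.009),("edgeL",(237,30),.005),("edgeL",(254,340),.005),("edgeR",(398,30),.005),("edgeR",(386,350),.005),("b",(316,328),.125),("b",(351,328),.125),("a",(320,376),.125),("a",(350,376),.125),("notch",(256,86),.022),("notch",(256,98),.022)): print(n,lc(c,uv,z))
im=c["color"]
for r in (30,140,230): print(r,im[r,225:410:1].mean(1).round().astype(int).tolist())
E
```

```text
tube [-12.3  39.9  34. ]
tube [17.5 39.8 34. ]
tube [ 13.2 -77.6  34. ]
tube [-11.7 -77.6  34. ]
inL [-18.7 123.4   9. ]
inL [-19.4  -1.3   9. ]
inR [ 23.4 123.3   9. ]
inR [ 21.5 -20.8   9. ]
edgeL [-82.5 125.3   5. ]
edgeL [ -83.6 -189.2    5. ]
edgeR [ 63.6 124.8   5. ]
edgeR [  65.4 -202.3    5. ]
b [  -9.4 -107.6  125. ]
b [  16.7 -107.7  125. ]
a [  -6.8 -149.9  125. ]
a [  16.7 -150.   125. ]
notch [-64.   74.2  22. ]
notch [-64.4  64.   22. ]
30 [176, 176, 176, 177, 177, 177, 177, 175, 162, 139, 133, 157, 174, 178, 180, 180, 178, 179, 185, 189, 190, 190, 190, 190, 188, 175, 143, 107, 96, 112, 135, 147, 148, 149, 148, 147, 148, 148, 148, 149, 149, 149, 148, 148, 149, 148, 149, 149, 149, 149, 149, 149, 149, 149, 150, 149, 150, 149, 149, 150, 150, 150, 151, 151, 151, 150, 149, 146, 143, 155, 177, 186, 184, 179, 173, 169, 172, 178, 183, 184, 182, 173, 160, 152, 149, 149, 149, 150, 150, 150, 150, 150, 150, 149, 150, 150, 150, 151, 150, 150, 150, 151, 151, 152, 151, 151, 151, 150, 150, 150, 150, 150, 151, 151, 152, 151, 151, 150, 150, 150, 150, 149, 149, 149, 141, 123, 120, 149, 17
[... 1327 characters left out ...]
0, 81, 81, 82, 82, 83, 82, 84, 87, 99, 117, 131, 140, 144, 145, 147, 147, 147, 148, 146, 147, 147, 147, 146, 146, 147, 147, 147, 147, 148, 148, 148, 149, 149, 148, 148, 140, 140, 161, 176, 178, 179, 179, 178, 177, 177, 174, 160, 125, 93, 82, 77, 70, 71, 78, 83, 88, 88, 87, 87, 89, 88, 87, 87, 87, 88, 88, 88, 87, 88, 88, 89, 88, 89, 89, 89, 90, 91, 89, 87, 85, 92, 115, 138, 146, 147, 140, 130, 132, 155, 172, 178, 179, 180, 179, 178, 177, 177, 178, 172, 159, 150, 148, 147, 147, 146, 147, 147, 147, 147, 148, 148, 148, 148, 148, 148, 148, 148, 148, 148, 148, 148, 148, 149, 149, 149, 149, 149, 149, 150, 156, 168, 175, 176, 176, 177, 178, 179, 180, 180, 179, 177, 175, 172, 172, 171, 171, 171, 172]
```

```bash
python3 -m inch '[[0.02,0.002,0.02,0],[0,0,0.04,0],[0,0,0.04,0],[0,0,0.04,0],[0,0,0.04,0],[0,0,0.03,0],[0,0,0.01,0],[0,0,0,0],[0,0,0,0]]' 0.06
python3 -m inch '[[0,0,0,0],[0,0,0,0],[0,0,0,0],[0,0,0,0],[0,0,0,0],[0,0,0,0],[0,0,0,0]]' 0.02 20
```

```text
t: 4.05
eef_pos: [0.554, -0.0479, 0.0266]
tool_rot: [0.001, 0.653, 0.758, 0.001]
contact_force: [0.2, -0.6, 0.1]
gripper_width: 0.702
grasp_force: 0.0
t: 4.75
eef_pos: [0.5538, -0.0483, 0.0269]
tool_rot: [0.001, 0.653, 0.758, 0.001]
contact_force: [-1.5, 0.1, 6.3]
gripper_width: 0.343
grasp_force: 19.4
```

```bash
python3 -m inch '[[0.01,0,-0.001,0],[0.02,0,0,0],[0.02,0,0,0],[0.02,0,0,0],[0.02,0,0,0],[0.01,0,0,0],[0.004,0,0,0],[0,0,0,0]]'
python3 -m inch '[[0.003,0,0,0],[0,0,0,0]]'
```

```text
t: 5.55
eef_pos: [0.5376, 0.0555, 0.0269]
tool_rot: [0.0, 0.652, 0.758, 0.0]
contact_force: [-1.8, 3.4, 6.0]
gripper_width: 0.34
grasp_force: 20.3
t: 5.75
eef_pos: [0.5376, 0.0561, 0.0269]
tool_rot: [0.001, 0.653, 0.757, -0.0]
contact_force: [-1.2, -2.0, 6.6]
gripper_width: 0.34
grasp_force: 20.6
```

```bash
python3 -m inch '[[0,0,0,0],[0,0,0,0],[0,0,0,0],[-0.02,0,0,0],[-0.022,0,0,0],[0,0,0,0],[0,0,0,0]]' 0.042
python3 -m inch '[[0,0,0,0],[0,0,0,0],[0,0,0,0],[0,0,0,0],[0,0,0,0]]' 0.024 20
python3 -m inch '[[0,0,-0.013,0],[0.001,0,-0.013,0],[0.004,0,-0.012,0],[0.004,0,-0.011,0],[0,0,0,0],[0,0,0,0]]'
python3 - <<'E'
from m import *
c=cam("scene"); cv2.imwrite("pics/s2.png",cv2.resize(c["color"][150:400,180:520,::-1],None,fx=2,fy=2))
print(l(tool()[:3,3])*1000)
E
```

```text
t: 6.45
eef_pos: [0.5432, 0.016, 0.0262]
tool_rot: [-0.0, 0.653, 0.757, 0.0]
contact_force: [-0.5, 0.7, 0.6]
gripper_width: 0.49
grasp_force: 0.0
t: 6.95
eef_pos: [0.5432, 0.0172, 0.0264]
tool_rot: [-0.0, 0.652, 0.758, 0.0]
contact_force: [-0.8, 2.4, 1.4]
gripper_width: 0.339
grasp_force: 19.9
t: 7.55
eef_pos: [0.5426, 0.0239, 0.0765]
tool_rot: [0.001, 0.653, 0.757, -0.0]
contact_force: [1.5, -5.4, 1.1]
gripper_width: 0.338
grasp_force: 19.9
[ 2.09865973 52.45302711 76.14043677]
```

View pics/s2.png

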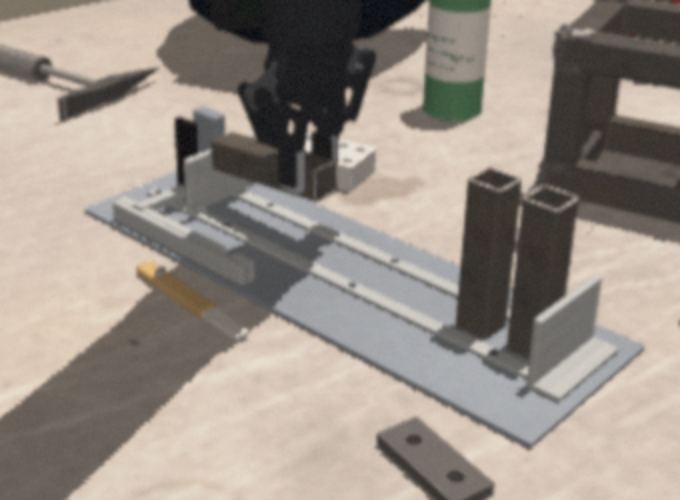

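The tube stayed horizontal in the grip: it lies against the top of the stop plate around (245,155), held near its end at (315,165). I'll tip it by pushing its lower edge against the plate's top.

```bash
python3 -m inch '[[-0.008,0,0,0],[0,0,-0.005,0],[0,0,0,0],[0.005,0,0,0],[0.003,0,0,0],[0,0,0,0]]'
python3 -m inch '[[0.003,0,0,0],[0,0,0,0]]'
python3 -m inch '[[0.003,0,0,0],[0,0,0,0]]'
python3 -m inch '[[0.003,0,0,0],[0,0,0,0]]'
python3 - <<'E'
from m import *
c=cam("scene"); cv2.imwrite("pics/s3.png",cv2.resize(c["color"][180:300,220:400,::-1],None,fx=3,fy=3))
print(l(tool()[:3,3])*1000)
E
```

```text
t: 8.2
eef_pos: [0.542, 0.0241, 0.0803]
tool_rot: [0.001, 0.653, 0.758, -0.001]
contact_force: [0.6, -4.4, -0.5]
gripper_width: 0.339
grasp_force: 20.2
t: 8.4
eef_pos: [0.5418, 0.0247, 0.0803]
tool_rot: [0.002, 0.653, 0.757, -0.002]
contact_force: [1.8, -9.5, 0.9]
gripper_width: 0.335
grasp_force: 20.3
t: 8.6
eef_pos: [0.5416, 0.0252, 0.0804]
tool_rot: [0.002, 0.654, 0.757, -0.003]
contact_force: [1.9, -15.3, 1.3]
gripper_width: 0.336
grasp_force: 20.4
t: 8.8
eef_pos: [0.5416, 0.0259, 0.0804]
tool_rot: [0.003, 0.655, 0.756, -0.004]
contact_force: [2.1, -20.9, 2.7]
gripper_width: 0.34
grasp_force: 20.4
[ 1.50141755 54.72627955 80.41814825]
```

View pics/s3.png

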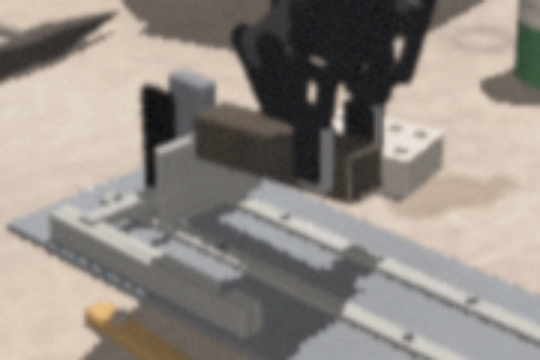

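It resists turning that way. New plan: tip the far end up over the stop plate's top edge by lowering the hand. Then I'll regrip at the upper end, turn the hand half a turn, and finish upright against the plate.

```bash
python3 -m inch '[[-0.012,0,0,0],[0,0,-0.014,0],[0,0,0,0],[0.011,0,0,0],[0,0,0,0],[0,0,0.01,0],[0,0,0.01,0],[0,0,0.01,0],[0.001,0,0.01,0],[0,0,0,0]]'
python3 -m inch '[[0.001,0,0.008,0],[0,0,0.005,0],[0,0,0,0],[0,0,0,0]]'
python3 - <<'E'
from m import *
c=cam("scene"); cv2.imwrite("pics/s4.png",cv2.resize(c["color"][180:300,220:400,::-1],None,fx=3,fy=3))
print(l(tool()[:3,3])*1000, bot.get_obs()["q"])
E
```

```text
t: 9.85
eef_pos: [0.5398, 0.0338, 0.0526]
tool_rot: [-0.001, 0.653, 0.758, -0.001]
contact_force: [0.2, -0.8, -0.8]
gripper_width: 0.337
grasp_force: 21.4
t: 10.25
eef_pos: [0.5401, 0.0351, 0.0411]
tool_rot: [-0.0, 0.652, 0.758, -0.0]
contact_force: [1.1, -0.4, -1.2]
gripper_width: 0.336
grasp_force: 21.4
[ 1.32994143 63.93458775 41.19253542] [ 0.19805864  0.59180659 -0.48117184  1.99517963  0.43677124  0.6567131
 -0.4156883 ]
```

View pics/s4.png

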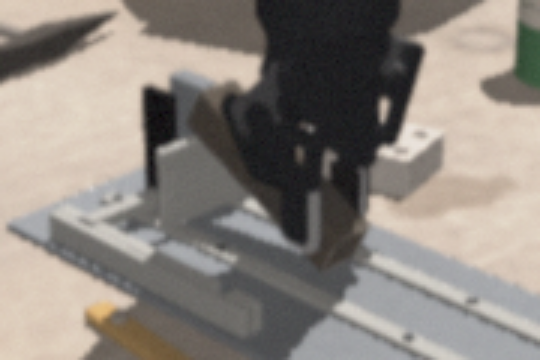

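The tube now leans about 35° up over the plate edge (upper end at (215,110), gripped foot at (330,255)). I'll set the foot down, let go and look.

```bash
python3 -m inch '[[0,0,0.004,0],[0,0,0,0],[0,0,0,0]]'
python3 -m inch '[[0,0,0.003,0],[0,0,0,0],[0,0,0,0]]'
python3 -m inch '[[0,0,0,0],[0,0,0,0],[0,0,0,0],[0,0,0,0],[0,0,0,0]]' 0.042
python3 - <<'E'
from m import *
c=cam("scene"); cv2.imwrite("pics/s5.png",cv2.resize(c["color"][180:300,220:400,::-1],None,fx=3,fy=3))
print(l(tool()[:3,3])*1000, bot.get_obs()["q"])
E
```

```text
t: 10.6
eef_pos: [0.5405, 0.035, 0.0374]
tool_rot: [0.0, 0.653, 0.758, 0.0]
contact_force: [0.8, -0.7, 0.2]
gripper_width: 0.337
grasp_force: 21.7
t: 10.9
eef_pos: [0.5405, 0.035, 0.0343]
tool_rot: [0.0, 0.653, 0.758, 0.0]
contact_force: [1.0, 0.2, 1.0]
gripper_width: 0.335
grasp_force: 21.8
t: 11.4
eef_pos: [0.5403, 0.035, 0.0343]
tool_rot: [-0.0, 0.652, 0.758, -0.0]
contact_force: [-0.4, 0.3, -0.0]
gripper_width: 0.49
grasp_force: 0.0
[ 1.63672455 63.84547781 34.29356462] [ 0.19223381  0.60265581 -0.47376797  1.99717961  0.44560922  0.64360646
 -0.42332489]
```

View pics/s5.png

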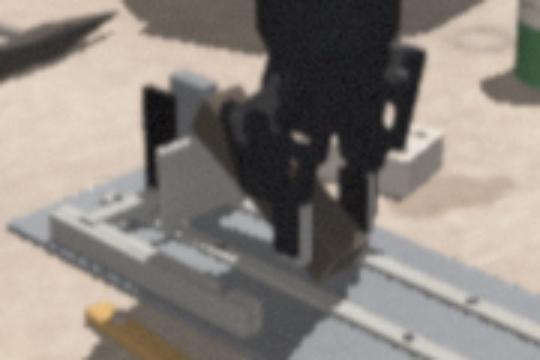

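```bash
python3 - <<'E'
from m import *
c=cam("scene")
n=np.append(Rm[:,0],0)
def onx(uv,x):
    o,d=ray(c,(220+uv[0]/3,180+uv[1]/3)); p=w(x,0,0); return (l(o+d*(n@(p-o))/(n@d))*1000).round(1)
for uv in((195,122),(206,100),(312,280),(365,243),(159,150),(159,230),(242,185)): print(uv,onx(uv,-.013),onx(uv,-.04))
E
```

```text
(195, 122) [-13.  150.6  74.3] [-40.  120.6  92.2]
(206, 100) [-13.  140.9  90.8] [-40.  111.3 107.9]
(312, 280) [-13.   58.6   8.2] [-40.   32.9  29.2]
(365, 243) [-13.   20.4  45.4] [-40.   -3.5  64.7]
(159, 150) [-13.  182.8  46.5] [-40.  151.2  65.7]
(159, 230) [-13.  185.7  -7.4] [-40.  153.9  14.3]
(242, 185) [-13.  112.9  47.6] [-40.   84.7  66.7]
```

```bash
python3 -m inch '[[0,0,-0.02,0],[0,0,-0.04,0],[0,0,-0.04,0],[0.034,0,0,0],[0.034,0,0,0],[0,0,0.03,0],[0,0,0.03,0],[0,0,0.004,0],[0,0,0,0],[0,0,0,0]]'
python3 -m inch '[[0,0,0,0],[0,0,0,0],[0,0,0,0],[0,0,0,0],[0,0,0,0]]' 0.02 40
python3 -m inch '[[0,0,-0.02,0],[-0.01,0,-0.04,0],[-0.02,0,-0.04,0],[-0.03,0,0,0],[-0.03,0,0,8],[0,0,0,8],[0,0,0,0]]'
python3 - <<'E'
from m import *
c=cam("scene"); cv2.imwrite("pics/s6.png",cv2.resize(c["color"][130:300,200:425,::-1],None,fx=3,fy=3))
print(l(tool()[:3,3])*1000, bot.get_obs()["q"])
E
```

```text
t: 12.5
eef_pos: [0.5311, 0.1024, 0.0714]
tool_rot: [0.0, 0.653, 0.758, 0.001]
contact_force: [-0.1, 1.1, -0.1]
gripper_width: 0.494
grasp_force: 0.0
t: 13.0
eef_pos: [0.5314, 0.1024, 0.0716]
tool_rot: [0.001, 0.653, 0.758, 0.001]
contact_force: [-0.9, -1.2, 7.3]
gripper_width: 0.333
grasp_force: 42.2
t: 13.7
eef_pos: [0.5435, 0.0121, 0.1704]
tool_rot: [0.0, 0.753, 0.658, -0.0]
contact_force: [-0.6, 0.3, -1.8]
gripper_width: 0.33
grasp_force: 41.2
[  1.4458097   41.9614722  170.41187502] [ 0.28059163  0.39871293 -0.52082187  1.91541189  0.25097905  0.89144277
 -0.49291912]
```

View pics/s6.png

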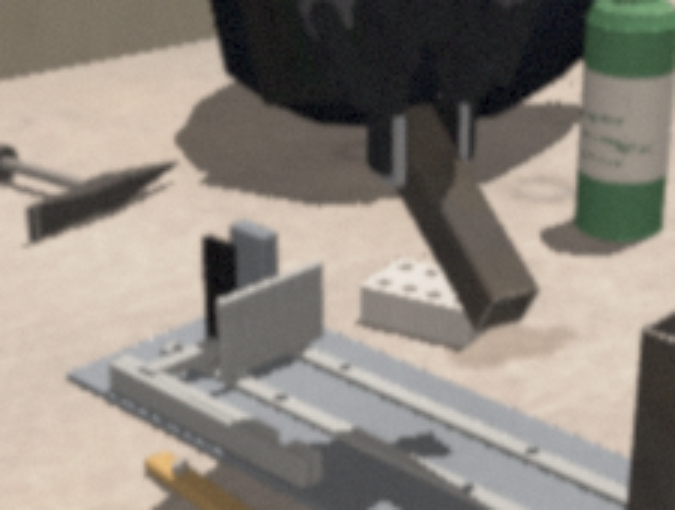

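The tube hangs from the hand, gripped near its top, with the foot at (500,310) sloping toward the neighbours. Next is the half turn.

```bash
python3 -m inch '[[0,0,0,8],[0,0,0,8],[0,0,0,8],[0,0,0,8],[0,0,0,0]]' - 40
python3 -c "
from h import *
print(bot.get_obs()['q'])"
```

```text
t: 14.25
eef_pos: [0.5434, 0.0147, 0.1703]
tool_rot: [-0.0, 0.903, 0.429, -0.0]
contact_force: [0.2, 0.5, -1.0]
gripper_width: 0.33
grasp_force: 41.2
[ 0.18506186  0.38034617 -0.40293963  1.92150035  0.19015005  0.87673014
 -0.9987454 ]
```

```bash
python3 -m inch '[[0,0,0,-8.5],[0,0,0,-8.5],[0,0,0,-8.5],[0,0,0,-8.5],[0,0,0,-8.5],[0,0,0,-8.5],[0,0,0,-8.5],[0,0,0,-8.5],[0,0,0,-8.5],[0,0,0,-8.5],[0,0,0,-8.5],[0,0,0,-8.5]]' | tail -1
python3 -m inch '[[0,0,0,-8.5],[0,0,0,-8.5],[0,0,0,-8.5],[0,0,0,-8.5],[0,0,0,-8.5],[0,0,0,-8.5],[0,0,0,-8.5],[0,0,0,-8.5],[0,0,0,-8.5],[0,0,0,-8.5],[0,0,0,-8.5],[0,0,0,-8.5]]' | tail -1
python3 -m inch '[[0,0,0,-8.5],[0,0,0,-8.5],[0,0,0,-7],[0,0,0,0],[0,0,0,0]]'
python3 - <<'E'
from m import *
T=tool(); print(np.degrees(np.arctan2(T[1,0],T[0,0])), l(T[:3,3])*1000, bot.get_obs()["q"])
c=cam("scene"); cv2.imwrite("pics/s7.png",cv2.resize(c["color"][130:300,200:425,::-1],None,fx=3,fy=3))
E
```

```text
grasp_force: 41.3
grasp_force: 41.3
t: 17.15
eef_pos: [0.5437, 0.0135, 0.1704]
tool_rot: [-0.0, 0.758, -0.652, -0.0]
contact_force: [-0.6, 0.7, -1.3]
gripper_width: 0.334
grasp_force: 41.2
-81.44534568523372 [  1.72565076  42.07904855 170.3939803 ] [ 0.7743168   0.70381437 -1.27276003  1.88683153  0.74861241  1.13945384
  2.50734135]
```

View pics/s7.png

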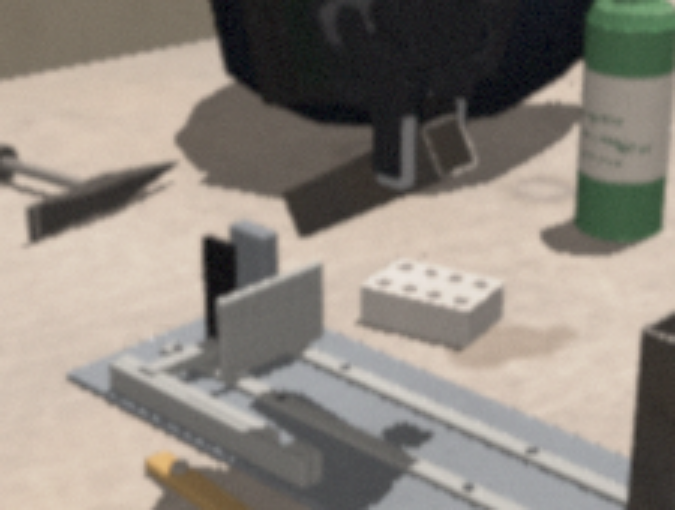

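The tube now slopes down toward the stop, free end corners at (285,195) and (302,235), gripped near its other end at (450,140).

```bash
cat >> m.py <<'E'
def onx(c,uv,x):
    n=np.append(Rm[:,0],0); o,d=ray(c,uv); p=w(x,0,0); return (l(o+d*(n@(p-o))/(n@d))*1000).round(1)
E
python3 - <<'E'
from m import *
c=cam("scene")
for u in((285,195),(302,235),(468,172),(430,125)): print(u,onx(c,(200+u[0]/3,130+u[1]/3),-.013))
E
python3 -m inch '[[0,0,0.03,0],[0,0,0.03,0],[0,0,0.02,0],[-0.008,0,0,0],[-0.008,0,0,0],[0,0,0,0]]' - 20
python3 -m inch '[[-0.004,0,0,0],[0,0,0,0]]' | sed -n 2,4p
python3 -m inch '[[-0.004,0,0,0],[0,0,0,0]]' | sed -n 2,4p
```

```text
(285, 195) [-13.  124.6 128. ]
(302, 235) [-13.  111.7 108.3]
(468, 172) [-13.   -4.2 174.9]
(430, 125) [-13.   20.8 192.6]
t: 17.85
eef_pos: [0.5419, 0.0316, 0.0921]
tool_rot: [-0.001, 0.759, -0.651, 0.001]
contact_force: [0.4, 0.1, -0.8]
gripper_width: 0.333
grasp_force: 41.2
eef_pos: [0.5411, 0.0337, 0.0913]
tool_rot: [-0.001, 0.758, -0.652, 0.001]
contact_force: [0.6, -0.1, -1.2]
eef_pos: [0.5408, 0.0348, 0.0907]
tool_rot: [0.001, 0.757, -0.653, 0.002]
contact_force: [1.7, -6.7, 3.2]
```

```bash
python3 -m inch '[[0,0,0,0],[0,0,0,0],[-0.003,0,-0.005,0],[-0.003,0,-0.005,0],[-0.003,0,-0.003,0],[0,0,0,0]]' 0.02 20
python3 -m inch '[[-0.005,0,-0.004,0],[-0.005,0,-0.004,0],[-0.005,0,-0.004,0],[0,0,0,0]]'
python3 - <<'E'
from m import *
c=cam("scene","s8.png"); print(l(tool()[:3,3])*1000)
im=c["color"].astype(int); print(im[150:260,285:330].shape)
E
```

```text
t: 18.85
eef_pos: [0.5399, 0.0432, 0.1037]
tool_rot: [0.001, 0.757, -0.653, 0.002]
contact_force: [2.3, -6.0, -0.6]
gripper_width: 0.331
grasp_force: 41.2
t: 19.25
eef_pos: [0.5382, 0.0564, 0.1162]
tool_rot: [0.002, 0.757, -0.654, 0.003]
contact_force: [1.7, -12.1, 5.8]
gripper_width: 0.337
grasp_force: 41.2
[  2.59969992  85.22893269 116.00478358]
(110, 45, 3)
```

```bash
python3 -m inch '[[-0.006,0,-0.002,0],[-0.006,0,-0.002,0],[-0.006,0,-0.001,0],[-0.006,0,-0.001,0],[0,0,0,0]]'
python3 -m inch '[[-0.006,0,0,0],[-0.006,0,0,0],[-0.004,0,0,0],[0,0,0,0],[0,0,0,0]]'
python3 - <<'E'
from m import *
c=cam("scene"); print(l(tool()[:3,3])*1000)
cv2.imwrite("pics/s9.png",cv2.resize(c["color"][130:300,200:425,::-1],None,fx=3,fy=3))
E
```

```text
t: 19.8
eef_pos: [0.5341, 0.0824, 0.122]
tool_rot: [0.001, 0.757, -0.653, 0.002]
contact_force: [1.2, -6.2, 1.9]
gripper_width: 0.335
grasp_force: 40.2
t: 20.3
eef_pos: [0.5314, 0.0984, 0.1216]
tool_rot: [0.001, 0.757, -0.653, 0.001]
contact_force: [1.3, -4.6, 1.8]
gripper_width: 0.332
grasp_force: 39.8
[  2.13346639 127.8785109  121.5350513 ]
```

View pics/s9.png

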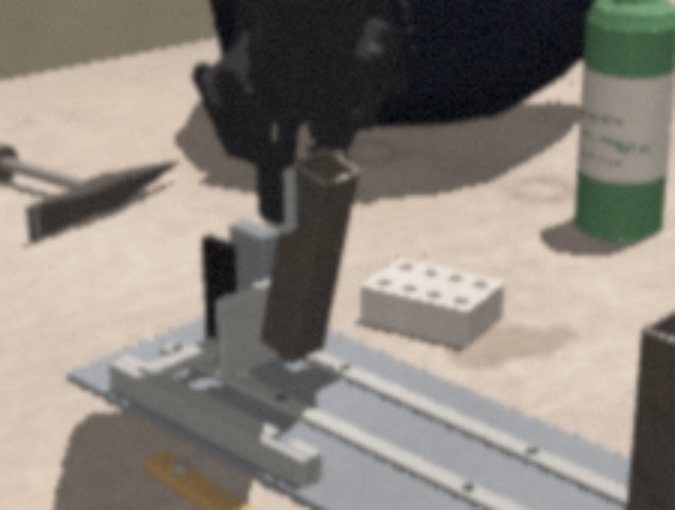

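The tube is about 10° short of upright (top at (330,165), foot at (295,350)), with the near finger at (280,190). I'll check its edges numerically.

```bash
python3 - <<'E'
from m import *
c=cam("scene")
im=cv2.resize(c["color"][130:300,200:425],None,fx=3,fy=3).astype(int).sum(2)//3
for r in(180,230,280,330): print(r,im[r,240:370:3].tolist())
for u in((297,180),(335,180),(357,172),(303,158),(262,340),(300,358),(322,352),(280,280),(318,280)): print(u,onx(c,(200+u[0]/3,130+u[1]/3),-.0125))
print("tool px",(px(c,tool()[:3,3])-[200,130])*3, (px(c,w(-.0125,.150,.063))-[200,130])*3)
E
```

```text
180 [93, 91, 92, 91, 88, 74, 51, 36, 32, 29, 31, 30, 30, 36, 59, 88, 104, 102, 83, 62, 50, 51, 53, 55, 59, 65, 70, 71, 66, 62, 64, 66, 70, 86, 95, 90, 75, 62, 62, 76, 91, 97, 99, 99]
230 [120, 128, 138, 146, 152, 158, 160, 163, 162, 158, 151, 137, 125, 109, 100, 99, 95, 86, 72, 58, 53, 53, 53, 51, 50, 53, 54, 49, 52, 51, 48, 51, 52, 49, 55, 93, 154, 189, 199, 200, 198, 198, 199, 198]
280 [82, 86, 86, 87, 96, 106, 114, 127, 142, 140, 105, 68, 50, 52, 55, 51, 52, 52, 51, 51, 51, 54, 54, 52, 51, 48, 47, 50, 48, 47, 47, 64, 111, 165, 192, 197, 198, 199, 200, 199, 200, 204, 209, 221]
330 [105, 104, 104, 103, 105, 106, 99, 80, 61, 54, 53, 51, 51, 51, 51, 52, 53, 52, 53, 54, 51, 49, 49, 48, 46, 47, 47, 49, 75, 124, 167, 187, 190, 188, 192, 197, 199, 199, 197, 195, 193, 187, 181, 176]
(297, 180) [-12.5 115.5 138.9]
(335, 180) [-12.5  86.7 146.6]
(357, 172) [-12.5  70.7 155.2]
(303, 158) [-12.5 110.6 152.7]
(262, 340) [-12.5 146.8  32.6]
(300, 358) [-12.5 115.4  32.1]
(322, 352) [-12.5  97.6  42.1]
(280, 280) [-12.5 130.5  75.5]
(318, 280) [-12.5 100.2  85.1]
tool px [301.00524716 197.33128485] [256.91060941 290.30183544]
```

```bash
python3 -m inch '[[-0.005,0,0,0],[-0.005,0,0,0],[-0.005,0,0,0],[-0.003,0,0,0],[0,0,0,0],[0,0,0,0]]'
cat > tilt.py <<'E'
from m import *
c=cam("scene"); print(l(tool()[:3,3])*1000, bot.get_obs()["contact_force"])
g=cv2.resize(c["color"],None,fx=3,fy=3,interpolation=cv2.INTER_CUBIC)[390:900,600:1275].astype(int).mean(2)
import sys
thr=float(sys.argv[1]) if len(sys.argv)>1 else 78
A=[]
for r in range(225,345,10):
    m=np.where(g[r,230:350]<thr)[0]+230
    if len(m): A.append((r,m.min(),m.max(),onx(c,(200+m.min()/3,130+r/3),-.0125)[1:],onz(c,(200+m.max()/3,130+r/3),.1)))
for a in A: print(a[0],a[1],a[2],a[3])
r=np.array([a[0] for a in A]); right=np.array([a[2] for a in A]); left=np.array([a[1] for a in A])
print("slopes L,R",np.polyfit(r,left,1)[0],np.polyfit(r,right,1)[0])
gp=cv2.resize(c["color"],None,fx=3,fy=3,interpolation=cv2.INTER_CUBIC).astype(int).mean(2)
# neighbour reference: vertical line projection at the tube's place
for y in(.15,.12): a=px(c,w(-.0125,y,.03))*3;b=px(c,w(-.0125,y,.12))*3; print("vertical slope",(b-a)[0]/(b-a)[1])
E
python3 tilt.py
```

```text
t: 21.0
eef_pos: [0.5284, 0.1172, 0.1215]
tool_rot: [0.0, 0.758, -0.653, 0.001]
contact_force: [0.6, -5.5, 1.3]
gripper_width: 0.335
grasp_force: 38.4
[  1.92666772 146.98573538 121.41234172] [ 1.00842069 -5.31034011  2.72794805]
225 265 326 [141.8 105.4]
235 264 325 [142.8  99.1]
245 230 325 [171.8  84.5]
255 230 324 [172.2  78.2]
265 230 324 [172.5  71.8]
275 230 323 [172.8  65.4]
285 230 323 [173.1  59. ]
295 261 322 [146.6  61.1]
305 260 323 [147.7  54.5]
315 261 322 [147.1  48.4]
325 261 321 [147.3  42. ]
335 260 321 [148.4  35.2]
slopes L,R 0.13216783216783132 -0.04300699300699294
vertical slope 0.028083032836510407
vertical slope 0.017622767340350842
```

```bash
python3 -m inch '[[-0.004,0,0,0],[-0.002,0,0,0],[0,0,0,0],[0,0,0,0]]' | sed -n 4,6p
python3 tilt.py | egrep -v "^2[4-8]"
```

```text
contact_force: [1.1, -5.1, 2.1]
gripper_width: 0.33
grasp_force: 36.4
[  1.83609706 153.32441525 121.34972977] [ 1.97743441 -5.21828265  1.04167782]
225 259 319 [146.7 104. ]
235 258 319 [147.8  97.7]
295 259 320 [148.3  60.6]
305 259 320 [148.6  54.2]
315 259 320 [148.8  47.9]
325 259 320 [149.   41.4]
335 260 321 [148.4  35.2]
slopes L,R 0.15909090909090878 0.015034965034964919
vertical slope 0.028083032836510407
vertical slope 0.017622767340350842
```

```bash
python3 -m inch '[[0.005,0,0,0],[0.01,0,0,0],[0.02,0,0,0],[0.025,0,0,0],[0.025,0,0,0],[0.025,0,0,0],[0.025,0,0,0],[0.025,0,0,0],[0.02,0,0,0],[0.015,0,0,0],[0,0,0,0],[0,0,0,0]]'
python3 - <<'E'
from m import *
T=tool(); print(np.degrees(np.arctan2(T[1,0],T[0,0])),l(T[:3,3])*1000,bot.get_obs()["q"].round(2))
c=cam("scene","s10.png")
g=cv2.resize(c["color"],None,fx=3,fy=3,interpolation=cv2.INTER_CUBIC).astype(int).mean(2)
# expected pixels: tube -y near edge, foot
for z in(.03,.06,.09,.12):
    a=px(c,w(-.013,-.0635,z))*3; r=int(a[1]); print(z,a.round(), "%d"%(a[0]-70), g[r,int(a[0])-70:int(a[0])+130:4].round().astype(int).tolist())
E
```

```text
t: 22.7
eef_pos: [0.5558, -0.068, 0.1213]
tool_rot: [-0.001, 0.758, -0.652, -0.0]
contact_force: [-0.2, 0.4, -1.2]
gripper_width: 0.333
grasp_force: 36.1
-81.44849565820063 [  1.6130646  -40.3075816  121.30362202] [ 0.86  0.78 -1.2   1.89  0.83  1.09  2.61]
0.03 [1150.  866.] 1079 [171, 169, 170, 168, 171, 166, 169, 166, 134, 106, 88, 84, 81, 81, 77, 71, 62, 60, 57, 57, 57, 55, 59, 86, 139, 190, 204, 206, 206, 201, 193, 185, 177, 174, 171, 170, 170, 147, 77, 49, 50, 48, 50, 53, 52, 49, 53, 50, 55, 57]
0.06 [1153.  813.] 1082 [188, 181, 169, 169, 168, 168, 168, 167, 167, 141, 79, 51, 54, 53, 55, 53, 49, 56, 53, 53, 55, 54, 51, 51, 50, 49, 53, 64, 139, 195, 203, 201, 199, 201, 200, 200, 202, 195, 115, 52, 52, 56, 52, 48, 53, 51, 47, 48, 52, 52]
0.09 [1156.  759.] 1086 [191, 195, 194, 196, 206, 210, 214, 215, 213, 164, 73, 52, 54, 56, 51, 51, 52, 54, 55, 58, 55, 53, 54, 50, 54, 55, 51, 54, 126, 204, 207, 205, 206, 209, 208, 213, 214, 206, 146, 65, 54, 55, 54, 53, 51, 55, 56, 51, 54, 57]
0.12 [1160.  702.] 1089 [124, 119, 104, 78, 58, 39, 30, 30, 32, 57, 101, 111, 108, 66, 54, 53, 54, 55, 53, 52, 54, 53, 52, 54, 51, 53, 50, 50, 92, 176, 204, 209, 208, 209, 206, 209, 210, 209, 210, 207, 206, 208, 207, 204, 200, 178, 142, 144, 165, 186]
```

```bash
python3 - <<'E'
from m import *
c=cam("scene")
for u in((1121,813),(1234,813),(1125,759),(1238,759),(1160,860)): print(u,onx(c,(u[0]/3,u[1]/3),-.013))
E
python3 -m inch '[[0.006,0,0,0],[0.004,0,0,0],[0,0,0,0],[0,0,0.008,0],[0,0,0.006,0],[0,0,0,0],[0,0,0,0]]' | sed -n 2,4p
```

```text
(1121, 813) [-13.  -43.9  52.5]
(1234, 813) [ -13.  -110.1   78.3]
(1125, 759) [-13.  -44.6  83. ]
(1238, 759) [ -13.  -109.8  106.5]
(1160, 860) [-13.  -69.5  36. ]
eef_pos: [0.5573, -0.0785, 0.107]
tool_rot: [0.0, 0.758, -0.652, -0.0]
contact_force: [1.7, 0.1, -1.9]
```

```bash
python3 -m inch '[[0.008,0,0,0],[0.008,0,0,0],[0,0,0,0],[0,0,0.005,0],[0,0,0,0],[0,0,0,0]]' | sed -n 2,4p
python3 -m inch '[[0,0,0.004,0],[0,0,0,0],[0,0,0,0]]' | sed -n 2,4p
python3 -m inch '[[0,0,0.003,0],[0,0,0,0],[0,0,0,0]]' | sed -n 2,4p
python3 - <<'E'
from m import *
c=cam("scene","s11.png")
g=cv2.resize(c["color"],None,fx=3,fy=3,interpolation=cv2.INTER_CUBIC).astype(int).mean(2)
for r in (900,885,870,830,800,770,740): print(r,np.round(g[r,1120:1290:4]).astype(int).tolist())
E
```

```text
eef_pos: [0.5596, -0.0943, 0.1021]
tool_rot: [0.0, 0.758, -0.652, -0.0]
contact_force: [-0.2, -1.0, -1.8]
eef_pos: [0.5603, -0.0938, 0.0995]
tool_rot: [-0.0, 0.758, -0.652, 0.001]
contact_force: [-2.4, 1.0, 9.6]
eef_pos: [0.561, -0.0929, 0.0991]
tool_rot: [-0.0, 0.758, -0.652, 0.001]
contact_force: [-9.2, 0.4, 28.9]
900 [101, 99, 90, 89, 83, 86, 83, 84, 85, 77, 56, 56, 51, 56, 55, 50, 56, 55, 52, 53, 58, 56, 53, 56, 54, 55, 57, 51, 55, 57, 54, 54, 55, 49, 52, 50, 54, 55, 55, 56, 53, 52, 52]
885 [171, 167, 171, 172, 171, 171, 169, 169, 168, 126, 68, 53, 52, 52, 55, 54, 55, 52, 54, 55, 59, 54, 54, 55, 53, 53, 54, 52, 53, 52, 52, 53, 54, 51, 49, 51, 51, 57, 59, 58, 54, 55, 53]
870 [170, 169, 172, 172, 173, 171, 171, 171, 171, 154, 109, 63, 54, 53, 52, 54, 53, 54, 54, 53, 56, 59, 56, 51, 56, 53, 56, 50, 52, 52, 54, 47, 51, 48, 54, 53, 55, 53, 54, 56, 55, 55, 55]
830 [192, 183, 177, 174, 173, 169, 170, 171, 175, 176, 159, 99, 59, 54, 52, 51, 54, 57, 52, 57, 53, 61, 57, 57, 55, 56, 52, 53, 54, 54, 56, 53, 53, 54, 56, 52, 53, 54, 52, 56, 56, 55, 55]
800 [189, 200, 206, 209, 212, 213, 213, 212, 209, 207, 203, 151, 66, 51, 53, 53, 54, 50, 51, 54, 54, 56, 58, 58, 55, 56, 52, 55, 52, 55, 55, 54, 51, 50, 48, 45, 53, 56, 50, 56, 54, 59, 54]
770 [203, 206, 209, 212, 213, 213, 203, 187, 169, 150, 128, 112, 112, 110, 100, 74, 54, 49, 52, 53, 52, 56, 55, 56, 57, 53, 57, 53, 57, 53, 54, 54, 54, 54, 53, 55, 56, 56, 53, 58, 54, 58, 58]
740 [177, 174, 176, 175, 140, 58, 31, 28, 33, 28, 31, 34, 62, 109, 111, 104, 66, 53, 52, 56, 53, 53, 55, 55, 56, 53, 56, 54, 58, 55, 53, 52, 57, 54, 55, 58, 54, 54, 54, 50, 54, 62, 68]
```

```bash
python3 -m inch '[[0,0,-0.004,0],[0,0,0,0]]' | sed -n 2,4p
python3 - <<'E'
from m import *
c=cam("scene")
print(l(tool()[:3,3])*1000)
g=cv2.resize(c["color"],None,fx=3,fy=3,interpolation=cv2.INTER_CUBIC).astype(int).mean(2)
for z in(.121,.125,.129): print("tube/-y corner, b -y corner, b+y corner",[ (px(c,w(-.0125,y,z))*3).round().tolist() for y in(-.102,-.139,-.110)])
for x in (1190,1205,1220,1235,1250,1270,1290,1310): print(x,g[640:790:4,x].round().astype(int).tolist())
E
```

```text
eef_pos: [0.5602, -0.0944, 0.0998]
tool_rot: [-0.0, 0.758, -0.652, 0.001]
contact_force: [-1.3, 0.3, -3.3]
[  1.92329473 -67.08776896  99.37054076]
tube/-y corner, b -y corner, b+y corner [[1227.0, 725.0], [1295.0, 751.0], [1241.0, 730.0]]
tube/-y corner, b -y corner, b+y corner [[1228.0, 717.0], [1296.0, 743.0], [1242.0, 723.0]]
tube/-y corner, b -y corner, b+y corner [[1228.0, 709.0], [1297.0, 735.0], [1243.0, 715.0]]
1190 [35, 28, 32, 30, 31, 32, 55, 71, 53, 34, 35, 52, 54, 50, 61, 69, 58, 55, 53, 54, 53, 53, 54, 51, 55, 54, 53, 55, 52, 55, 56, 54, 53, 51, 52, 53, 52, 52]
1205 [33, 29, 33, 32, 29, 33, 30, 34, 37, 51, 64, 60, 58, 60, 59, 64, 75, 68, 52, 51, 49, 51, 53, 54, 54, 51, 56, 53, 55, 56, 54, 56, 50, 55, 53, 53, 51, 57]
1220 [27, 30, 30, 34, 35, 32, 30, 34, 32, 42, 67, 68, 57, 54, 56, 54, 57, 65, 62, 55, 53, 55, 55, 53, 54, 54, 52, 55, 52, 57, 53, 56, 54, 58, 55, 56, 57, 55]
1235 [32, 33, 31, 28, 31, 36, 28, 32, 37, 91, 162, 185, 150, 76, 57, 67, 66, 57, 54, 53, 54, 53, 55, 54, 53, 54, 54, 54, 54, 54, 53, 56, 52, 55, 54, 54, 54, 57]
1250 [37, 33, 31, 94, 179, 209, 210, 209, 204, 204, 207, 214, 213, 189, 145, 111, 112, 126, 144, 130, 123, 91, 59, 54, 52, 54, 52, 57, 53, 56, 54, 54, 56, 53, 53, 51, 53, 51]
1270 [189, 203, 210, 208, 206, 206, 206, 207, 209, 206, 208, 212, 209, 212, 210, 191, 135, 73, 58, 55, 56, 88, 143, 104, 57, 56, 53, 55, 54, 54, 55, 57, 55, 50, 55, 55, 55, 53]
1290 [208, 208, 206, 205, 207, 207, 205, 205, 204, 205, 207, 214, 214, 208, 203, 198, 183, 124, 64, 52, 51, 56, 62, 106, 112, 69, 56, 58, 55, 55, 60, 53, 57, 55, 55, 55, 54, 55]
1310 [210, 211, 208, 204, 207, 204, 202, 198, 202, 209, 214, 212, 209, 207, 204, 206, 209, 207, 179, 108, 97, 128, 98, 59, 57, 52, 53, 56, 54, 57, 58, 54, 57, 56, 55, 58, 61, 57]
```

```bash
python3 -m inch '[[0,0,0.001,0],[0,0,0,0],[0,0,0,0]]' | sed -n 2,4p
python3 -m inch '[[0,0,0,0],[0,0,0,0],[0,0,0,0],[0,0,0,0],[0,0,0,0]]' 0.05
python3 - <<'E'
from m import *
c=cam("scene")
g=cv2.resize(c["color"],None,fx=3,fy=3,interpolation=cv2.INTER_CUBIC).astype(int).mean(2)
for r in (900,885,830,800,770,740): print(r,np.round(g[r,1120:1290:4]).astype(int).tolist())
for x in (1190,1205,1220): print(x,g[680:730:4,x].round().astype(int).tolist())
E
```

```text
eef_pos: [0.5603, -0.0941, 0.0993]
tool_rot: [-0.0, 0.758, -0.652, 0.0]
contact_force: [-3.5, 0.4, 12.3]
t: 25.8
eef_pos: [0.5598, -0.0946, 0.0981]
tool_rot: [0.0, 0.758, -0.653, -0.0]
contact_force: [-0.9, -0.0, 0.7]
gripper_width: 0.589
grasp_force: 0.0
900 [103, 113, 103, 90, 84, 85, 81, 83, 85, 77, 60, 56, 48, 56, 55, 53, 53, 53, 51, 53, 57, 58, 53, 55, 53, 52, 52, 57, 55, 58, 54, 54, 53, 54, 53, 52, 53, 54, 57, 59, 56, 55, 53]
885 [171, 170, 173, 172, 170, 169, 170, 163, 149, 140, 101, 57, 57, 54, 56, 52, 53, 52, 52, 53, 58, 56, 52, 54, 56, 54, 53, 51, 55, 53, 55, 54, 50, 51, 53, 53, 52, 55, 59, 58, 56, 54, 55]
830 [191, 184, 176, 173, 174, 174, 172, 175, 177, 174, 162, 105, 54, 50, 56, 50, 52, 56, 53, 54, 57, 58, 59, 54, 53, 54, 50, 55, 54, 53, 53, 54, 55, 53, 55, 52, 52, 54, 54, 56, 59, 57, 57]
800 [190, 200, 207, 209, 213, 214, 215, 214, 211, 207, 205, 155, 72, 54, 52, 50, 54, 52, 54, 55, 56, 57, 57, 58, 56, 54, 52, 54, 56, 55, 54, 51, 48, 49, 49, 52, 50, 49, 52, 54, 57, 61, 57]
770 [204, 199, 173, 129, 98, 78, 57, 47, 71, 104, 111, 107, 75, 54, 51, 52, 55, 54, 54, 54, 54, 57, 51, 57, 56, 56, 55, 58, 53, 55, 51, 54, 55, 53, 57, 54, 53, 57, 59, 51, 57, 59, 58]
740 [165, 100, 39, 35, 32, 34, 33, 29, 38, 79, 111, 113, 101, 60, 51, 52, 54, 54, 54, 52, 50, 51, 50, 58, 55, 53, 52, 56, 54, 56, 55, 55, 56, 53, 53, 52, 51, 57, 55, 52, 57, 64, 67]
1190 [211, 174, 96, 56, 59, 77, 69, 54, 56, 53, 50, 55, 56]
1205 [62, 65, 59, 59, 64, 60, 68, 68, 58, 49, 50, 51, 53]
1220 [50, 62, 57, 53, 55, 56, 57, 68, 65, 59, 53, 55, 53]
```

```bash
python3 -m inch '[[-0.01,0,0,0],[-0.02,0,0,0],[-0.02,0,0,0],[0,0,-0.04,0],[0,0,-0.04,0],[0,0,-0.02,0],[-0.03,0,0,0],[-0.03,0,0,0],[-0.03,0,0,0],[-0.03,0,0,0],[-0.03,0,0,0],[0,0,0,0]]' 0.07
python3 - <<'E'
from m import *
T=tool(); print(np.degrees(np.arctan2(T[1,0],T[0,0])),l(T[:3,3])*1000,bot.get_obs()["q"].round(2)); print(rel(w(.0045,.180,.063)))
c=cam("scene","s12.png"); im=cv2.resize(c["color"],None,fx=3,fy=3,interpolation=cv2.INTER_CUBIC).astype(int).mean(2)
for r in (900,830,800,770,740,710): print(r,np.round(im[r,1120:1290:4]).astype(int).tolist())
d=cam("wrist","w2.png"); print("grip px",px(d,w(.0015,.18,.085)),px(d,w(-.0175,.18,.085)),px(d,w(.0205,.18,.085)),px(d,w(.0015,.15,.063)))
E
```

```text
t: 27.05
eef_pos: [0.5284, 0.1083, 0.1989]
tool_rot: [-0.001, 0.76, -0.65, -0.0]
contact_force: [-0.2, -0.4, 0.6]
gripper_width: 0.824
grasp_force: 0.0
-81.04656423343953 [  0.66864632 138.14199763 198.91601769] [ 0.62  0.65 -1.29  1.87  0.69  1.16  2.38]
[-0.04155913 -0.00402191  0.1360022   1.        ]
900 [203, 196, 190, 180, 173, 168, 170, 168, 170, 152, 84, 52, 53, 50, 50, 52, 52, 51, 52, 51, 53, 57, 52, 52, 52, 53, 50, 54, 51, 51, 51, 52, 51, 49, 48, 48, 52, 54, 55, 55, 52, 52, 52]
830 [187, 181, 173, 171, 168, 166, 168, 169, 169, 172, 157, 102, 57, 48, 51, 53, 54, 53, 53, 54, 54, 55, 57, 54, 53, 54, 52, 50, 55, 55, 53, 53, 51, 53, 56, 54, 51, 53, 51, 56, 56, 53, 54]
800 [189, 195, 201, 206, 207, 209, 211, 209, 206, 203, 198, 150, 71, 50, 53, 50, 52, 52, 51, 55, 55, 55, 56, 59, 53, 53, 51, 51, 53, 51, 50, 50, 50, 50, 47, 49, 48, 52, 53, 51, 57, 58, 53]
770 [197, 201, 204, 207, 211, 210, 209, 207, 206, 206, 207, 200, 115, 50, 51, 50, 52, 50, 53, 53, 53, 49, 51, 53, 52, 52, 56, 53, 54, 52, 53, 53, 52, 53, 51, 51, 55, 55, 52, 53, 56, 58, 56]
740 [171, 171, 171, 175, 175, 177, 177, 176, 183, 191, 200, 201, 160, 72, 51, 54, 50, 50, 51, 53, 55, 51, 53, 55, 57, 51, 53, 50, 53, 55, 54, 50, 53, 53, 52, 56, 53, 52, 52, 50, 54, 62, 67]
710 [206, 206, 207, 209, 208, 207, 206, 205, 205, 203, 203, 205, 186, 98, 52, 52, 54, 53, 52, 60, 72, 85, 95, 99, 107, 103, 98, 76, 62, 53, 58, 66, 116, 176, 177, 128, 96, 64, 55, 53, 54, 60, 73]
grip px [325.84104507 306.45671332] [352.51848196 306.56775826] [299.16502238 306.29863079] [326.14075721 256.78668793]
```

```bash
python3 - <<'E'
from m import *
d=cam("wrist"); g=d["color"].astype(int).mean(2)
for r in(295,306,318): print(r,g[r,280:376:2].round().astype(int).tolist())
for x in(307,342): print(x,g[240:350:3,x].round().astype(int).tolist())
E
```

```text
295 [139, 139, 140, 140, 132, 123, 87, 82, 82, 84, 93, 116, 134, 137, 136, 135, 134, 133, 128, 108, 72, 74, 78, 77, 77, 83, 90, 82, 103, 114, 91, 30, 25, 29, 29, 28, 29, 93, 160, 168, 160, 125, 142, 143, 143, 145, 145, 145]
306 [140, 139, 139, 140, 140, 141, 138, 157, 167, 163, 148, 122, 133, 136, 136, 135, 135, 135, 129, 108, 88, 132, 141, 141, 140, 140, 140, 142, 142, 144, 128, 56, 32, 38, 37, 35, 33, 100, 160, 167, 154, 125, 143, 143, 143, 143, 143, 144]
318 [139, 139, 140, 140, 140, 141, 142, 142, 141, 140, 132, 119, 132, 138, 137, 137, 136, 135, 131, 110, 104, 142, 145, 144, 144, 144, 142, 143, 142, 143, 141, 96, 37, 37, 35, 33, 50, 119, 144, 144, 145, 146, 147, 147, 146, 144, 144, 145]
307 [104, 74, 72, 71, 73, 73, 74, 133, 169, 135, 65, 62, 62, 62, 62, 62, 64, 105, 133, 137, 137, 137, 136, 136, 136, 137, 138, 136, 134, 140, 168, 162, 162, 164, 167, 165, 164]
342 [128, 75, 73, 72, 73, 71, 72, 96, 165, 130, 25, 22, 21, 23, 21, 20, 21, 24, 25, 35, 42, 47, 56, 71, 83, 88, 96, 120, 142, 149, 166, 165, 168, 169, 164, 165, 166]
```

```bash
python3 -m inch '[[-0.022,-0.0025,0,0],[-0.021,0,0,0],[0,0,0.04,0],[0,0,0.04,0],[0,0,0.04,0],[0,0,0.015,0],[0,0,0,0],[0,0,0,0]]' 0.07
python3 -m inch '[[0,0,0,0],[0,0,0,0],[0,0,0,0],[0,0,0,0],[0,0,0,0],[0,0,0,0],[0,0,0,0],[0,0,0,0]]' 0.02 30
python3 -c "
from m import *
T=tool(); print(l(T[:3,3])*1000,bot.get_obs()['q'].round(2))"
```

```text
t: 28.0
eef_pos: [0.5271, 0.1463, 0.0645]
tool_rot: [-0.001, 0.758, -0.653, 0.0]
contact_force: [-0.2, -1.1, 1.4]
gripper_width: 0.819
grasp_force: 0.0
t: 28.8
eef_pos: [0.5271, 0.1465, 0.0649]
tool_rot: [-0.001, 0.757, -0.653, 0.001]
contact_force: [-0.2, -0.9, 7.8]
gripper_width: 0.355
grasp_force: 33.6
[  4.97517788 176.11912036  64.86119688] [ 0.42  0.81 -1.1   1.95  0.89  0.98  2.16]
```

```bash
python3 -m inch '[[0.005,0,0,0],[0.012,0,0,0],[0.012,0,0,0],[0.012,0,0,0],[0.012,0,0,0],[0.012,0,0,0],[0.012,0,0,0],[0.012,0,0,0],[0.01,0,0,0],[0.006,0,0,0],[0,0,0,0],[0,0,0,0]]'
python3 -c "
from m import *
T=tool(); print(l(T[:3,3])*1000,bot.get_obs()['q'].round(2))"
```

```text
t: 30.0
eef_pos: [0.5431, 0.0412, 0.0648]
tool_rot: [-0.0, 0.757, -0.653, 0.001]
contact_force: [-0.5, -1.9, 10.9]
gripper_width: 0.356
grasp_force: 34.0
[ 5.2061184  69.55566776 64.80919603] [ 0.61  0.81 -1.11  1.95  0.89  0.98  2.35]
```

```bash
python3 -m inch '[[0.0035,0,0,0],[0,0,0,0],[0,0,0,0]]' | sed -n 2,2p
python3 -c "
from m import *
T=tool(); print(l(T[:3,3])*1000)"
python3 -m inch '[[0,0,0,0],[0,0,0,0],[0,0,0,0],[0,0,0,0],[0,0,0,0]]' 0.07
python3 -m inch '[[0,0,-0.03,0],[0,0,-0.04,0],[0,0,-0.04,0],[0,0,-0.025,0],[-0.03,0,0,0],[-0.012,0,0,0],[0,0,0,0],[0,0,0,0]]' | sed -n 2,2p
python3 - <<'E'
from m import *
print(l(tool()[:3,3])*1000)
d=cam("wrist"); g=d["color"].astype(int).mean(2)
print("grip px",px(d,w(0,.072,.085)),px(d,w(-.019,.072,.085)),px(d,w(.019,.072,.085)),px(d,w(0,.04,.063)))
for r in(295,306,318): print(r,g[r,280:376:2].round().astype(int).tolist())
for x in(307,342): print(x,g[240:350:3,x].round().astype(int).tolist())
E
```

```text
eef_pos: [0.5435, 0.0385, 0.0648]
[ 5.20699223 66.89543278 64.83823417]
t: 30.8
eef_pos: [0.5423, 0.0387, 0.0632]
tool_rot: [0.0, 0.758, -0.653, 0.0]
contact_force: [-0.5, 0.3, -1.4]
gripper_width: 0.82
grasp_force: 0.0
eef_pos: [0.5358, 0.0798, 0.1975]
[  3.74680673 108.79334586 197.4834751 ]
grip px [332.34360063 192.77121225] [361.63654438 192.83050092] [303.03258212 192.75808725] [332.11171558 141.60620462]
295 [139, 138, 138, 138, 138, 137, 138, 134, 154, 167, 166, 164, 167, 166, 129, 136, 139, 140, 140, 141, 141, 141, 140, 139, 140, 140, 141, 141, 141, 141, 140, 139, 139, 139, 140, 135, 152, 167, 166, 164, 168, 165, 127, 136, 141, 142, 141, 141]
306 [136, 138, 139, 139, 140, 139, 139, 140, 160, 167, 166, 164, 168, 168, 126, 128, 141, 141, 140, 140, 139, 138, 139, 139, 139, 138, 138, 139, 140, 142, 142, 143, 142, 141, 140, 137, 157, 166, 165, 164, 167, 161, 130, 141, 142, 142, 142, 142]
318 [137, 137, 138, 139, 139, 139, 140, 140, 148, 166, 166, 164, 167, 167, 137, 128, 139, 140, 140, 140, 141, 140, 141, 141, 142, 141, 141, 140, 139, 139, 140, 139, 139, 139, 140, 143, 160, 166, 165, 166, 166, 153, 121, 140, 143, 143, 144, 144]
307 [120, 135, 139, 129, 135, 138, 146, 137, 138, 141, 143, 144, 142, 143, 145, 148, 149, 148, 150, 153, 154, 155, 155, 157, 160, 161, 160, 159, 158, 159, 162, 162, 141, 141, 139, 139, 139]
342 [125, 140, 141, 141, 141, 140, 141, 142, 140, 139, 137, 138, 138, 139, 139, 141, 141, 140, 140, 139, 140, 141, 143, 142, 141, 140, 139, 139, 141, 143, 143, 142, 142, 142, 142, 142, 143]
```

```bash
python3 - <<'E'
from m import *
d=cam("wrist"); g=d["color"].astype(int).mean(2)
for r in(185,193,200,207): print(r,g[r,290:376:1].round().astype(int).tolist())
for x in(313,354): print(x,g[120:230:3,x].round().astype(int).tolist())
E
```

```text
185 [140, 140, 140, 141, 141, 141, 142, 142, 142, 142, 140, 130, 116, 117, 127, 134, 139, 140, 140, 139, 139, 139, 139, 137, 138, 137, 137, 137, 134, 127, 117, 104, 86, 70, 71, 75, 77, 77, 77, 78, 77, 77, 78, 77, 77, 77, 76, 76, 71, 58, 39, 24, 25, 31, 37, 42, 45, 46, 44, 42, 40, 38, 33, 34, 45, 67, 86, 93, 94, 94, 94, 93, 94, 94, 98, 116, 144, 164, 171, 171, 171, 171, 171, 171, 171, 170]
193 [140, 138, 132, 123, 116, 113, 112, 115, 123, 132, 136, 129, 116, 119, 128, 134, 139, 140, 139, 138, 138, 138, 137, 137, 137, 137, 135, 136, 133, 125, 115, 102, 86, 71, 70, 75, 77, 76, 77, 76, 77, 77, 76, 77, 76, 76, 76, 77, 81, 77, 55, 30, 25, 29, 36, 41, 44, 44, 41, 40, 37, 34, 32, 31, 44, 68, 88, 97, 99, 99, 98, 98, 97, 97, 97, 100, 102, 100, 104, 119, 131, 137, 138, 139, 140, 140]
200 [126, 105, 89, 84, 85, 84, 84, 84, 85, 90, 105, 119, 119, 120, 126, 134, 138, 141, 140, 140, 139, 139, 138, 136, 137, 136, 135, 134, 133, 127, 117, 104, 88, 72, 71, 75, 77, 77, 77, 78, 79, 79, 79, 80, 79, 80, 81, 91, 103, 100, 77, 47, 29, 31, 36, 41, 43, 43, 40, 40, 36, 33, 31, 41, 76, 123, 157, 172, 174, 174, 172, 172, 174, 173, 171, 164, 145, 123, 125, 134, 137, 137, 137, 134, 123, 103]
207 [137, 139, 139, 139, 140, 140, 140, 139, 139, 140, 139, 131, 118, 115, 123, 131, 135, 139, 138, 139, 138, 138, 138, 137, 137, 137, 137, 135, 133, 128, 118, 107, 97, 104, 127, 138, 140, 140, 139, 140, 139, 139, 139, 139, 138, 138, 138, 137, 133, 124, 106, 84, 63, 44, 36, 39, 41, 40, 39, 37, 35, 32, 34, 49, 71, 91, 104, 111, 120, 131, 136, 137, 136, 127, 109, 97, 88, 81, 78, 79, 79, 78, 79, 78, 78, 77]
313 [136, 135, 134, 134, 135, 135, 135, 134, 120, 153, 175, 152, 139, 141, 140, 85, 60, 98, 131, 140, 139, 138, 137, 137, 137, 136, 137, 137, 138, 137, 137, 122, 125, 124, 123, 120, 138]
354 [139, 137, 136, 134, 136, 138, 136, 137, 125, 153, 174, 153, 148, 151, 154, 147, 90, 87, 77, 47, 46, 45, 43, 40, 41, 64, 77, 77, 76, 71, 88, 91, 91, 91, 91, 92, 93]
```

```bash
python3 -m inch '[[0,-0.008,0,0],[0,0,0.04,0],[0,0,0.04,0],[0,0,0.03,0],[0,0,0.018,0],[0,0,0,0],[0,0,0,0],[0,0,0,0]]' 0.0 20
for i in 1; do python3 -m inch '[[0.004,0,0,0],[0.004,0,0,0],[0,0,0,0]]' | sed -n 2,4p; done
python3 -m inch '[[0.003,0,0,0],[0,0,0,0]]' | sed -n 2,4p
python3 -m inch '[[0.002,0,0,0],[0,0,0,0]]' | sed -n 2,4p
```

```text
t: 32.5
eef_pos: [0.5452, 0.0821, 0.0719]
tool_rot: [-0.001, 0.758, -0.653, 0.001]
contact_force: [0.5, 0.0, 0.4]
gripper_width: 0.002
grasp_force: 0.0
eef_pos: [0.5457, 0.0725, 0.0707]
tool_rot: [0.0, 0.757, -0.653, 0.001]
contact_force: [-1.3, -0.8, 0.3]
eef_pos: [0.5458, 0.0707, 0.0705]
tool_rot: [-0.0, 0.758, -0.653, -0.0]
contact_force: [0.4, 1.2, 0.3]
eef_pos: [0.5461, 0.0688, 0.0704]
tool_rot: [-0.0, 0.758, -0.652, -0.0]
contact_force: [0.1, 2.2, 0.4]
```

```bash
for i in 1; do python3 -m inch '[[0.0015,0,0,0],[0,0,0,0]]' | sed -n 2,4p;python3 -m inch '[[0.0015,0,0,0],[0,0,0,0]]' | sed -n 2,4p; python3 -m inch '[[0.0015,0,0,0],[0,0,0,0]]' | sed -n 2,4p; python3 -m inch '[[0.0015,0,0,0],[0,0,0,0]]' | sed -n 2,4p; done
cat > tab.py <<'E'
from m import *
d=cam("wrist"); g=d["color"].astype(int).mean(2)
print(l(tool()[:3,3])*1000)
r0=px(d,w(0,.072,.085)); s=(px(d,w(-.019,.072,.085))-px(d,w(.019,.072,.085)))[0]/38; print(r0,"px/mm",s)
for dr in (-10,0,10):
    r=int(r0[1])+dr; print(r,g[r,int(r0[0])-45:int(r0[0])+45].round().astype(int).tolist())
E
```

```text
eef_pos: [0.5463, 0.0675, 0.0704]
tool_rot: [-0.0, 0.758, -0.652, -0.0]
contact_force: [-0.1, 2.4, 0.4]
eef_pos: [0.5463, 0.0673, 0.0705]
tool_rot: [-0.001, 0.758, -0.652, -0.001]
contact_force: [1.2, 6.4, -0.8]
eef_pos: [0.5463, 0.0671, 0.0705]
tool_rot: [-0.002, 0.758, -0.652, -0.001]
contact_force: [-0.6, 9.4, -3.3]
eef_pos: [0.5464, 0.0669, 0.0706]
tool_rot: [-0.003, 0.759, -0.651, -0.002]
contact_force: [-0.5, 12.0, -3.4]
```

```bash
python3 -m inch '[[-0.012,0,0,0],[0,0.008,-0.03,0],[0,0,-0.04,0],[0,0,-0.04,0],[0,0,-0.016,0],[0,0,0,0],[0,0,0,0]]' | sed -n 2,4p
python3 tab.py
```

```text
eef_pos: [0.5368, 0.0725, 0.1954]
tool_rot: [0.001, 0.758, -0.653, 0.0]
contact_force: [-0.2, -0.6, -0.6]
[  3.30411859 101.50815406 194.87180565]
[332.12571249 204.61879061] px/mm 1.5424656554248906
194 [138, 140, 147, 149, 148, 148, 148, 147, 148, 148, 148, 148, 148, 142, 129, 119, 126, 136, 143, 147, 147, 146, 146, 146, 146, 146, 145, 145, 144, 144, 143, 140, 132, 120, 106, 86, 74, 76, 81, 82, 82, 83, 81, 82, 82, 81, 81, 81, 81, 81, 81, 82, 85, 85, 80, 71, 56, 36, 26, 23, 25, 32, 37, 42, 46, 48, 45, 44, 41, 39, 36, 33, 41, 67, 90, 100, 101, 101, 99, 95, 87, 83, 83, 84, 92, 114, 136, 146, 148, 148]
204 [131, 134, 138, 125, 105, 93, 89, 89, 89, 89, 89, 89, 91, 105, 120, 120, 126, 137, 143, 146, 148, 148, 146, 147, 146, 145, 145, 144, 144, 143, 142, 140, 132, 121, 107, 87, 74, 77, 80, 81, 81, 82, 81, 82, 84, 84, 84, 85, 83, 83, 85, 100, 115, 108, 90, 83, 81, 77, 64, 43, 28, 28, 35, 40, 46, 45, 44, 41, 40, 37, 34, 36, 66, 119, 163, 182, 183, 181, 174, 155, 130, 127, 139, 142, 139, 134, 122, 100, 85, 82]
214 [143, 139, 136, 136, 136, 136, 138, 142, 143, 144, 144, 145, 144, 142, 133, 122, 125, 133, 139, 143, 146, 145, 145, 145, 145, 145, 145, 144, 145, 144, 143, 140, 133, 122, 109, 101, 109, 121, 127, 127, 124, 121, 121, 121, 121, 120, 120, 120, 119, 119, 118, 116, 106, 93, 85, 82, 82, 84, 84, 81, 75, 59, 47, 40, 41, 39, 40, 39, 39, 44, 51, 70, 92, 108, 110, 106, 105, 117, 128, 122, 99, 85, 83, 82, 83, 83, 82, 81, 81, 81]
```

```bash
python3 - <<'E'
from m import *
c=cam("scene"); im=cv2.resize(c["color"],None,fx=3,fy=3,interpolation=cv2.INTER_CUBIC).astype(int).mean(2)
for r in (900,830,740,710): print(r,np.round(im[r,1120:1420:6]).astype(int).tolist())
print(bot.get_obs()["t"]); print(bot.hand_in())
E
```

```text
900 [200, 189, 178, 169, 169, 166, 151, 58, 57, 51, 51, 51, 50, 53, 51, 47, 53, 54, 50, 51, 50, 52, 50, 49, 53, 58, 56, 52, 52, 51, 75, 115, 50, 48, 45, 48, 48, 48, 51, 57, 56, 52, 64, 120, 186, 197, 168, 124, 108, 107]
830 [185, 173, 168, 169, 165, 167, 168, 136, 50, 52, 53, 48, 56, 53, 56, 56, 52, 47, 52, 53, 52, 53, 51, 52, 51, 52, 51, 55, 52, 53, 53, 62, 144, 60, 51, 47, 43, 50, 48, 51, 53, 52, 54, 50, 50, 51, 122, 189, 199, 198]
740 [171, 171, 174, 176, 173, 177, 189, 201, 154, 56, 52, 51, 51, 53, 49, 52, 54, 51, 49, 55, 48, 51, 52, 51, 52, 50, 49, 59, 66, 58, 49, 53, 52, 66, 139, 145, 142, 101, 62, 53, 54, 48, 59, 73, 94, 101, 91, 82, 60, 53]
710 [202, 204, 205, 207, 206, 204, 202, 200, 186, 67, 53, 53, 51, 69, 83, 96, 104, 98, 79, 58, 54, 82, 176, 152, 92, 55, 58, 53, 73, 116, 151, 187, 198, 199, 202, 200, 203, 192, 101, 69, 59, 58, 56, 59, 54, 58, 57, 55, 55, 57]
34.8
the job is handed in; nothing more can be done
None
```

The fallen tube stands in the channel beside its two upright neighbours and the row stop is latched in the next notch; both were checked in the camera images, and the job was handed in at 34.8 s with the robot touching nothing (no verdict came back).

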